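# File a pattern board into a tight rack

### The arm

A 6-joint arm with a two-finger parallel gripper is mounted at the origin on a cart in front of the work surface, level with it; the furniture and walls round the work are solid. World frame = base frame: x ahead of the robot, y to its left, z up, the work surface at z = 0. Lengths are in m, angles in rad, forces in N, time in s.
With the tool pointing down it reaches from about 0.35 to 0.775 m from the base axis. Payload 5.5 kg.
Tool frame: the origin (TCP) lies at the very end of the fingers, on their centre line; the grasp point (between the pads) lies 19 mm behind it; z points along the fingers, y is the line along which they close (so a half turn about z gives the same grasp; the last joint's range is limited). The gripper opens to 85 mm and grips with 20 to 120 N. Pads are 22 mm wide; open, the fingers measure 114 mm over their backs; the gripper's body (76 mm by 85 mm) begins 54 mm behind the grasp point. The pads swing forward as they close: fully open they stand 13 mm farther back than shut.
Start: joints at [1.096, 0.313, 0.046, 1.304, 0, 1.431], TCP at [0.189, 0.543, 0.195] pointing down, gripper open.
Joint ranges: [-2.76, 2.76], [-0.86, 1.69], [-1.03, 1.26], [-2.2, 2.34], [-1.47, 1.5], [-3.14, 3.14]. Speed limits (rad/s): [2.57, 2.57, 3.14, 3.14, 3.14, 3.14].

### API

Orientations are given as a unit quaternion [w, x, y, z].
In Python, from workcell import env gives the robot as it stands. The module is installed in compiled form; this text tells all that it offers.
- The arm moves only by the tool jog_arm, never from a script. Its arguments are lists of equal length, an entry for each row: "gripper": the opening, from 0 (shut) to 1 (fully open); "offset": the shift along the world's x, y, z in cm, a list of three; "twist": the turn about the world's z in degrees. In form: {"gripper": [gripper, ...], "offset": [[dx, dy, dz], ...], "twist": [twist, ...]}. A call has exactly 8 rows; each row is the pose to reach, as a shift and turn from the pose commanded when the call began; what a row does not reach only later rows make up. A row lasts 1/8 s, in which the tool goes at most 62.5 mm and 10.7 degrees, less where a joint would pass 70% of its speed; a pose out of reach is approached as far as the arm can. A call with a gripper value outside its range is refused whole. The fingers move at their own pace and stop on an object; "squeeze" is the grip in N (left out, the last holds). Time passes only in rows, so rows that repeat a pose let the fingers close, or fill a call up. It gives the time, the measured TCP pose, the force, the opening and the grip force at its end, in the units of the state.
- env.get_state(): the state, without advancing time (a new reading comes with each control period).
- env.read_camera(name): name is "side" or "top" or "wrist"; returns a dict with "image" (384x512x3 uint8, red, green, blue), "z_map" (384x512 float32, m along the optical axis (not along the pixel's ray), 0 where there is no reading), "fovy" (degrees; the focal length in pixels is half the picture's height over the tangent of half this angle, whatever the lens; pixels are square), "cx", "cy" (the principal point, pixels), "cam_to_world" (4x4, takes a point from camera to world coordinates). Camera axes: x right, y up, looking along -z (the intrinsics and any distortion apply to the point x, -y, -z); pixel columns grow to the right and rows downward; lengths in m; the calibration is good to about 2 mm. The wrist camera is an equidistant fisheye: a pixel r from the principal point sees the ray r / f radians off the axis. A picture is of the moment at which its call begins.
- env.hand_in(): hands the job in; it is judged then, once.
The state is a dict: "clock": time; "joint_pos": joint angles; "qvel": joint speeds; "tau": joint torques, N m; "tcp_pos": TCP position; "orientation": TCP orientation; "wrist_force": force on the tool from outside, world axes, zero at the start; "ft_torque": the same for the moment, N m; "finger_gap": finger opening in m; "grip_force": force on a finger pad.
Only numpy, scipy, OpenCV 4.12 (cv2) and the standard library are available. Lean on these libraries where they do the work, as an engineer would, in place of code of your own. Each camera call takes 0.05 s, during which the arm holds its last target. There are 200 camera calls.

### The job

Put the loose blue-tabbed pattern board back in the rack directly against its red-tabbed partner, on the red one's side towards the rack's fixed end: slide the red board, with whatever stands behind it, back against the follower until there is room, stand the blue board upright on the rack's floor in the gap, then push the follower up until the whole row is snug again. Be gentle with the row: never press it harder than about 20 N against the fixed end or the follower, whose travel ends in a dead stop, or the planed faces bruise; do not lift the other boards out, and leave everything else on the bench alone.

Things in the scene. Friction and masses are not known exactly. Their poses are not given: they have to be found in the camera images.
- rack: Wooden file rack fixed to the bench, 168 x 202 mm; boards stand on edge in it, in a row along its y, like files, at first nearly filling the room up to the follower. Origin: centre of underside (within 2 mm). Fixed end (cheek 74 mm high) at +y, sliding follower towards -y. Boards stand on its floor (z = 8 mm), their x along the rack's x, between side rails with inner faces at x = -72 and 72 mm, tops at z = 26 mm.
- fixed_end: The rack's fixed upright cheek, 16 mm thick. Origin: middle of its inner face, at floor level. The row starts here and runs towards the rack's -y.
- follower: The sliding follower. Origin: middle of its pressing face, at floor level; the row ends here. An upright plate, top 74 mm above the bench, 14 mm thick, on a 48 mm foot behind it. Slides only along the rack's y, stays where left (drag about 3 N); at its dead stop towards -y a packed row leaves only 3 to 4 mm more than the loose board needs.
- follower_handle (a point): Middle of the grip of the follower's upright turned wooden handle: 22 mm diameter, grip from 79 to 111 mm above the bench, top at 113 mm; its axis stands 44 mm behind the pressing face. This point is 94 mm above the bench.
- blue_board: Dark pattern board, blue-painted tab. Body 140 long (x) x 72 high, hand-planed 20 to 23 thick (y), no two alike; bottom edges chamfered 2.5. On top a flat tab, as thick, 20 long in x, centred at x = 0, its top at z = 108. mm. Origin: centre of underside. 0.11 kg. The loose one, at first standing on the bench right of the rack; may go in either way round.
- red_board: Dark pattern board, red-painted tab. Body 140 long (x) x 72 high, hand-planed 20 to 23 thick (y), no two alike; bottom edges chamfered 2.5. On top a flat tab, as thick, 20 long in x, centred at x = -28, its top at z = 108. mm. Origin: centre of underside. 0.11 kg. In the row, its y towards the fixed end.
- white_board: Pale pattern board, white-painted tab. Body 140 long (x) x 72 high, hand-planed 20 to 23 thick (y), no two alike; bottom edges chamfered 2.5. On top a flat tab, as thick, 20 long in x, centred at x = -56, its top at z = 108. mm. Origin: centre of underside. 0.11 kg. In the row, its y as the rack's.
- green_board: Pale ply pattern board, green-painted tab. Body 140 long (x) x 72 high, hand-planed 20 to 23 thick (y), no two alike; bottom edges chamfered 2.5. On top a flat tab, as thick, 20 long in x, centred at x = 28, its top at z = 108. mm. Origin: centre of underside. 0.11 kg. In the row, its y as the rack's.
- yellow_board: Pale pattern board, yellow-painted tab. Body 140 long (x) x 72 high, hand-planed 20 to 23 thick (y), no two alike; bottom edges chamfered 2.5. On top a flat tab, as thick, 20 long in x, centred at x = 56, its top at z = 108. mm. Origin: centre of underside. 0.11 kg. In the row, its y as the rack's.
- sanding_block: Cork sanding block 62 x 108 x 33 mm, a bystander. Origin: centre of its underside.
- try_square: Try square with a wooden stock, 110 x 168 x 17 mm, lying behind the loose board, a bystander. Origin: centre of its underside.
- wax_tin: Round green tin 87 mm wide, 30 mm high, a bystander. Origin: centre of its underside.

How it is judged:
By the outcome, as a careful person would: the job done as asked, in the order asked, and still so for the second after the job is handed in, with the robot touching nothing.
It also fails if it takes over 67 s, if anything falls off the work surface, if the arm or the gripper's body presses on something with over 40 N, if the wrist force passes 120 N, or if a joint passes its speed limit or range.

## Working session

There is one attempt and no reset: what is moved stays moved. The work goes in short steps, Python scripts to look and compute and a tool call to move; the robot and the scene stay as the last step left them, time stands still between calls to the robot, and variables do not carry over. Pictures are saved under pics/ and viewed, at most 10 in all, crops included, and the job is handed in when it is done.

Besides the shell and the picture viewer there is one more tool, called after "Emit:" as name(argument=value, ...) on one line, values as JSON. jog_arm: Moves the arm, as the interface text tells. Its arguments: {"type":"object","properties":{"gripper":{"type":"array"},"offset":{"type":"array"},"twist":{"type":"array"},"squeeze":{"type":"number"}},"required":["gripper","offset","twist"]}

```bash
mkdir -p pics; cat > h.py <<'E'
import numpy as np, cv2, pickle
from workcell import env
def shot(name):
    c=env.read_camera(name); pickle.dump(c,open(f'{name}.pkl','wb')); return c
def load(name): return pickle.load(open(f'{name}.pkl','rb'))
def cloud(c):
    z=c['z_map'];h,w=z.shape;f=h/2/np.tan(np.radians(c['fovy'])/2)
    v,u=np.mgrid[:h,:w]
    P=np.stack([(u-c['cx'])/f*z,-(v-c['cy'])/f*z,-z,np.ones_like(z)],-1)
    W=P@np.array(c['cam_to_world']).T
    W=W[...,:3]; W[z==0]=np.nan
    return W
E
python3 - <<'E'
from h import *
for n in('top','side'):
    c=shot(n); print(n,c['fovy'],c['cx'],c['cy'],np.round(c['cam_to_world'],3).tolist(),[k for k in c])
    cv2.imwrite(f'pics/{n}0.png',cv2.resize(c['image'][...,::-1],(800,600),interpolation=cv2.INTER_CUBIC))
s=env.get_state();print(s)
E
```

```text
top 55.92637031541398 252.4050822071476 188.9089125984397 [[0.014, 0.994, -0.105, 0.429], [-1.0, 0.013, -0.01, 0.17], [-0.009, 0.105, 0.994, 1.1], [0.0, 0.0, 0.0, 1.0]] ['image', 'z_map', 'fovy', 'cx', 'cy', 'cam_to_world']
side 57.03594070617103 254.58453825782874 195.39947399192465 [[0.978, 0.112, -0.176, 0.377], [-0.208, 0.544, -0.813, -0.644], [0.005, 0.832, 0.555, 0.65], [0.0, 0.0, 0.0, 1.0]] ['image', 'z_map', 'fovy', 'cx', 'cy', 'cam_to_world']
{'clock': 0.1, 'joint_pos': array([ 1.09637462e+00,  3.13937593e-01,  4.50793740e-02,  1.30357257e+00,
       -1.64291409e-05,  1.43118706e+00]), 'qvel': array([ 0.00087463, -0.00217035,  0.00214574, -0.00177622, -0.00088194,
        0.00155582]), 'tau': array([ 3.01095271e-03, -4.81722593e+01,  2.99245888e+01,  1.26922419e-02,
       -1.59567699e-04,  4.29189399e-06]), 'tcp_pos': array([0.18872502, 0.54260742, 0.19428567]), 'orientation': array([-2.39149663e-04,  1.66625334e-01,  9.86019944e-01, -7.81501636e-04]), 'wrist_force': array([0.14157106, 0.99808862, 0.32579997]), 'ft_torque': array([ 0.00470643, -0.00704268, -0.00570023]), 'grip_force': 0.0, 'finger_gap': 0.0854571521604098}
```

View pics/top0.png

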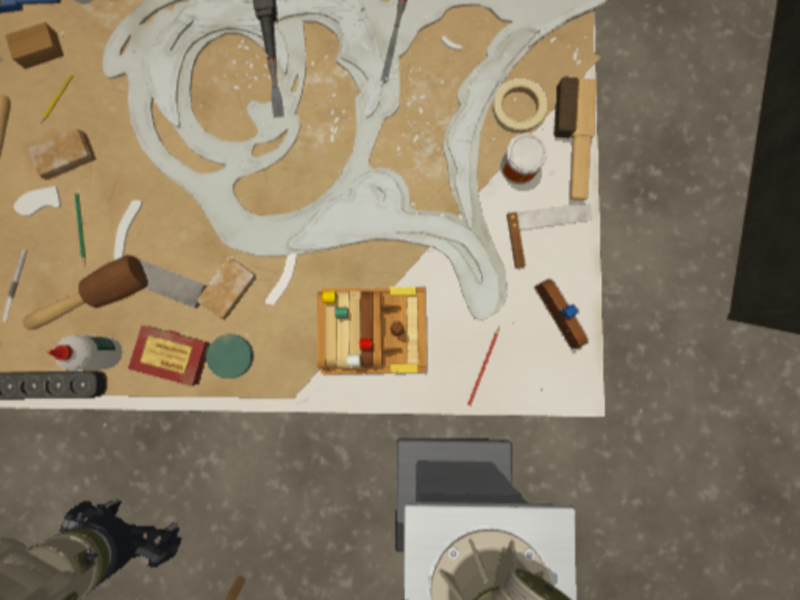

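View pics/side0.png

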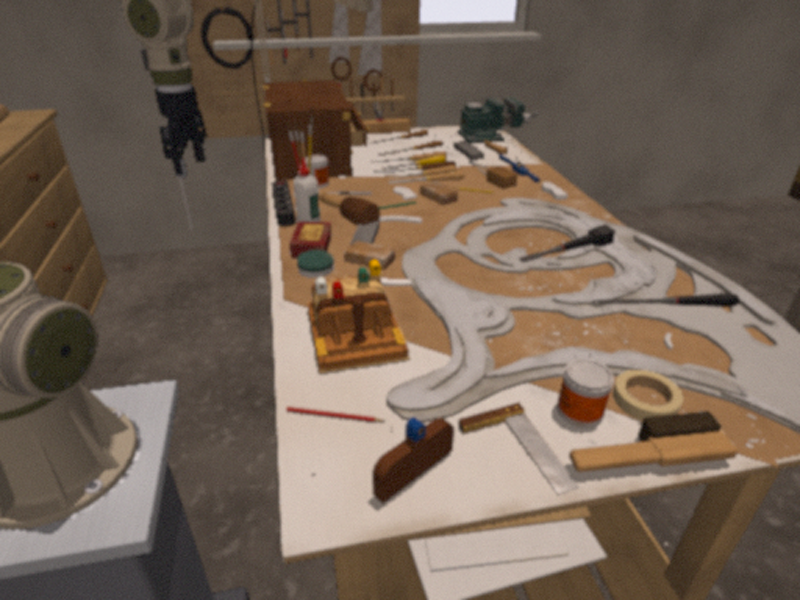

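Top view: the rack is at (318–427, 288–375). Its row, from the left (+y) end, is yellow (328,297), green (342,313), white (353,360), red (366,344), then the follower with its handle at (398,328). The blue board is at (560,313), lying oblique. Next I'll measure these.

```bash
python3 - <<'E'
from h import *
c=load('top');W=cloud(c);im=c['image'].astype(int);hsv=cv2.cvtColor(c['image'],cv2.COLOR_RGB2HSV)
c2=load('side');W2=cloud(c2);hs2=cv2.cvtColor(c2['image'],cv2.COLOR_RGB2HSV)
def rng(h,lo,hi,s=110,v=60): return (h[...,0]>=lo)&(h[...,0]<=hi)&(h[...,1]>s)&(h[...,2]>v)
cols=dict(red=(0,5,180),blue=(100,125,120),green=(65,90,100),yellow=(25,32,200))
for nm,WW,hh in(('top',W,hsv),('side',W2,hs2)):
  for k,(lo,hi,s) in cols.items():
    m=rng(hh,lo,hi,s)&(WW[...,2]>.095)&(WW[...,2]<.13)&(WW[...,0]>.25)&(WW[...,0]<.8)&(WW[...,1]<.4)
    p=WW[m]
    if len(p): print(nm,k,len(p),np.round(np.median(p,0),4),np.round(np.percentile(p,[3,97],axis=0),4).tolist())
# blue board body top
def rect(m,label):
    p=W[m][:,:2]; r=cv2.minAreaRect((p*1000).astype(np.float32)); print(label,len(p),r, np.median(W[m][:,2]))
R=(W[...,0]>.25)&(W[...,0]<.6)&(W[...,1]<0.0)&(W[...,1]>-.2)
rect(R&(W[...,2]>.062)&(W[...,2]<.082),'bluebody')
rect((W[...,1]>.0)&(W[...,1]<.35)&(W[...,0]>.25)&(W[...,0]<.55)&(W[...,2]>.018)&(W[...,2]<.032),'rails')
K=(W[...,1]>.0)&(W[...,1]<.35)&(W[...,0]>.25)&(W[...,0]<.55)
rect(K&(W[...,2]>.068)&(W[...,2]<.086),'row')
m=K&(W[...,2]>.106)&(W[...,2]<.12)
print('high',np.round(W[m][:,:],3).tolist()[:60])
v0,v1,u0,u1=180,245,200,390
cr=c['image'][v0:v1,u0:u1,::-1]
cv2.imwrite('pics/crop0.png',cv2.resize(cr,(190*4,65*4),interpolation=cv2.INTER_CUBIC))
d=W[v0:v1,u0:u1,2]
# depth profile columns along y at rack: median over rows
for v in (196,206,214,222):
    print(v,[(u,*(np.round(W[v,u]*1000).astype(int).tolist())) for u in range(202,276,2)])
E
```

```text
top red 39 [0.4478 0.229  0.1139] [[0.4423, 0.2208, 0.1103], [0.4559, 0.2374, 0.1177]]
top blue 41 [ 0.5105 -0.1288  0.1061] [[0.5023, -0.1375, 0.0995], [0.5187, -0.121, 0.1106]]
top green 32 [0.5015 0.2739 0.1146] [[0.4964, 0.2654, 0.1089], [0.507, 0.2822, 0.1183]]
top yellow 36 [0.5313 0.2962 0.115 ] [[0.5259, 0.2871, 0.1035], [0.5371, 0.3047, 0.118]]
side red 27 [0.4481 0.2239 0.1135] [[0.4436, 0.2197, 0.0978], [0.4551, 0.2351, 0.1167]]
side blue 65 [ 0.5091 -0.1355  0.1058] [[0.5023, -0.1419, 0.0957], [0.5174, -0.1247, 0.109]]
side green 8 [0.5045 0.2689 0.1156] [[0.5007, 0.2656, 0.1], [0.5095, 0.2759, 0.1167]]
bluebody 334 ((512.99462890625, -131.84927368164062), (133.41351318359375, 23.4083194732666), 30.063735961914062) 0.0712460901705837
rails 1256 ((473.38800048828125, 160.58419799804688), (151.9329376220703, 318.7583923339844), 0.7822548747062683) 0.023824467736569765
row 1586 ((476.88702392578125, 263.2342224121094), (135.97381591796875, 114.76840209960938), 1.6049981117248535) 0.07830433993800723
high [[0.54, 0.305, 0.113], [0.54, 0.302, 0.113], [0.54, 0.299, 0.115], [0.5
[... 3720 characters left out ...]
 80), (210, 442, 298, 80), (212, 442, 293, 79), (214, 442, 287, 83), (216, 442, 282, 78), (218, 442, 276, 83), (220, 442, 270, 79), (222, 442, 265, 79), (224, 442, 259, 80), (226, 442, 253, 80), (228, 443, 248, 79), (230, 442, 240, 112), (232, 442, 235, 111), (234, 442, 229, 112), (236, 442, 224, 109), (238, 443, 220, 70), (240, 443, 214, 74), (242, 443, 209, 72), (244, 443, 203, 62), (246, 444, 198, 59), (248, 444, 192, 51), (250, 444, 187, 46), (252, 444, 181, 40), (254, 444, 175, 34), (256, 444, 169, 31), (258, 445, 163, 21), (260, 445, 157, 25), (262, 445, 151, 6), (264, 445, 145, 10), (266, 445, 139, 8), (268, 445, 134, 26), (270, 445, 128, 24), (272, 445, 122, 29), (274, 446, 114, -4)]
```

View pics/crop0.png

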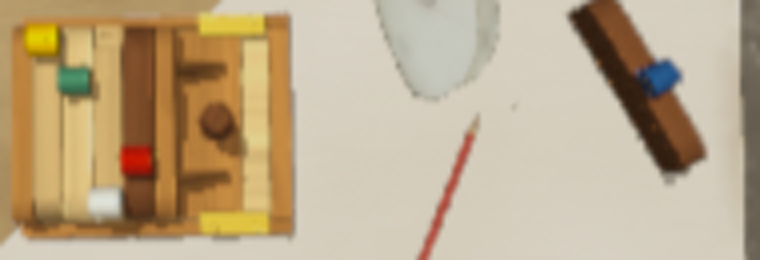

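```bash
python3 - <<'E'
from h import *
c=load('top');W=cloud(c)
z=W[...,2];X=W[...,0]*1000;Y=W[...,1]*1000
K=(Y>105)&(Y<335)&(X>370)&(X<590)
m=K&(z>.014)
print('rack',cv2.minAreaRect(np.stack([X[m],Y[m]],1).astype(np.float32)))
m=K&(z>.018)&(z<.035)&(Y<215)
m2=m&(np.abs(X-476)>68)
for s in(1,-1):
    q=m2&((X-476)*s>0); print('rail',s,np.polyfit(Y[q],X[q],1),q.sum(),X[q].min(),X[q].max())
# end edges per row: last -y rack pixel and first +y pixel
e=[];g=[]
for v in range(188,234):
    ok=K[v]&(z[v]>.014)
    u=np.where(ok)[0]
    if len(u)<20: continue
    e.append((X[v,u[-1]],Y[v,u[-1]])); g.append((X[v,u[0]],Y[v,u[0]]))
for n,a in(('-y',e),('+y',g)):
    a=np.array(a);print(n,np.degrees(np.arctan(np.polyfit(a[:,0],a[:,1],1)[0])),np.median(a,0))
# tabs
m=K&(z>.1)&(z<.125)
n,l,st,ce=cv2.connectedComponentsWithStats(m.astype(np.uint8))
for i in range(1,n):
    q=l==i
    if q.sum()>8: print('tab',q.sum(),np.round([np.percentile(X[q],[2,50,98]),np.percentile(Y[q],[2,50,98])],1).tolist(),c['image'][q].mean(0).astype(int))
R=(X>400)&(X<620)&(Y<-60)&(Y>-200)
m=R&(z>.06)&(z<.085);p=np.stack([X[m],Y[m]],1);w,V=np.linalg.eigh(np.cov(p.T));print('blue pca',np.degrees(np.arctan2(*V[::-1,1])),p.mean(0),cv2.minAreaRect(p.astype(np.float32)))
m=R&(z>.095)&(z<.118);print('bluetab',m.sum(),cv2.minAreaRect(np.stack([X[m],Y[m]],1).astype(np.float32)))
E
```

```text
rack ((478.585205078125, 221.94198608398438), (164.00172424316406, 200.62252807617188), 0.7822548151016235)
rail 1 [-8.86819142e-03  5.54995733e+02] 164 544.9469035179401 561.0010278403843
rail -1 [-2.38964836e-02  4.07184953e+02] 99 396.7413916856084 406.89143048672406
-y 0.757584460500768 [478.92845553 122.10528522]
+y 1.6087953333855414 [474.11694124 319.93127358]
tab 59 [[523.4, 531.4, 540.2], [286.8, 296.2, 307.3]] [203 170   0]
tab 54 [[496.4, 504.2, 512.8], [265.4, 276.2, 285.3]] [ 91 133  94]
tab 50 [[470.3, 478.5, 489.4], [166.9, 175.2, 186.1]] [122  76  39]
tab 55 [[442.2, 450.4, 458.7], [220.8, 229.5, 240.0]] [172  34  12]
tab 61 [[412.2, 420.5, 431.2], [242.0, 250.8, 261.0]] [202 198 179]
blue pca -149.75875684633763 [ 511.87505773 -130.43388673] ((512.5887451171875, -132.08419799804688), (134.35142517089844, 23.4083194732666), 30.06374168395996)
bluetab 64 ((512.5166625976562, -131.37652587890625), (20.152013778686523, 21.739643096923828), 32.96835708618164)
```

Emit:
jog_arm(gripper=[1, 1, 1, 1, 1, 0.6, 0.6, 0.6], offset=[[4, -5, 0], [8, -10, 0], [12, -14, 0], [16, -19, 0], [20, -24, 0], [24, -29, 0], [26, -31.3, 0], [26, -31.3, 0]], twist=[5, 10, 15, 20, 20, 20, 20, 20])

```text
clock: 1.1
tcp_pos: [0.4502, 0.2281, 0.1946]
orientation: [-0.0, -0.005, 1.0, -0.0]
wrist_force: [-0.8, 1.3, 0.8]
finger_gap: 0.0514
grip_force: 0.0
```

Emit:
jog_arm(gripper=[0.6, 0.6, 0.6, 0.6, 0, 0, 0, 0], offset=[[0, 0, -4], [0, 0, -7], [0, 0, -9], [0, 0, -10.5], [0, 0, -10.5], [0, 0, -10.5], [0, 0, -10.5], [0, 0, -10.5]], twist=[0, 0, 0, 0, 0, 0, 0, 0], squeeze=20)

```text
clock: 2.1
tcp_pos: [0.4495, 0.2303, 0.0908]
orientation: [0.001, -0.007, 1.0, 0.0]
wrist_force: [0.4, 0.3, -0.7]
finger_gap: -0.0
grip_force: 0.0
```

```bash
python3 - <<'E'
from h import *
a=shot('top')['image'][150:260,190:400,::-1]; b=shot('side')['image'][130:260,150:320,::-1];w=shot('wrist')['image'][...,::-1]
f=lambda i,s:cv2.resize(i,s,interpolation=cv2.INTER_CUBIC)
top=np.hstack([f(a,(400,210)),f(b,(400,210))])
cv2.imwrite('pics/m1.png',np.vstack([top,f(w,(800,600))[100:490]]))
s=env.get_state();print(s['tcp_pos'],s['joint_pos'],s['finger_gap'])
E
```

```text
[0.44919995 0.23012672 0.09043602] [ 3.14210822e-01  2.36207338e-01 -3.22606398e-01  1.01133844e+00
  8.14701337e-05  3.00093204e-01] -0.00025952422474625694
```

View pics/m1.png

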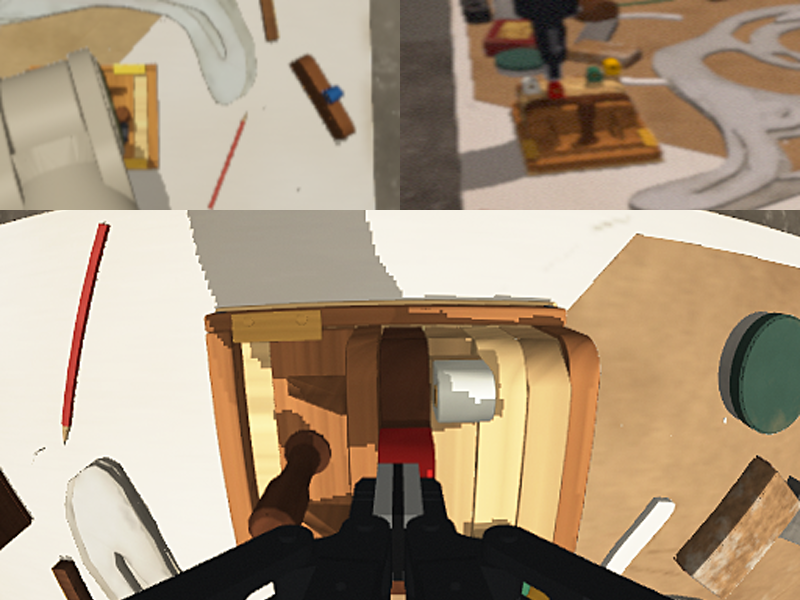

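The wrist view shows the closed fingers at (400,490) just beyond the red tab (405,455), and the white tab is at (463,390). So the grasp missed. I'll locate the tabs with the wrist depth map.

```bash
cat >> h.py <<'E'
def fcloud(c):
    z=c['z_map'].astype(float);h,w=z.shape;f=h/2/np.tan(np.radians(c['fovy'])/2)
    v,u=np.mgrid[:h,:w];dx=u-c['cx'];dy=v-c['cy'];r=np.hypot(dx,dy)+1e-9;t=np.tan(np.minimum(r/f,1.5))
    P=np.stack([dx/r*t*z,-dy/r*t*z,-z,np.ones_like(z)],-1)
    W=(P@np.array(c['cam_to_world']).T)[...,:3]; W[z==0]=np.nan
    return W
E
python3 - <<'E'
from h import *
c=load('wrist');W=fcloud(c)
print(c['fovy'],c['cx'],c['cy'],np.round(c['cam_to_world'],3).tolist())
# display px (x,y in composite) -> image: u=x*.64, v=(y-210+100)*.64
for n,(x,y) in dict(redtop=(405,440),redR=(430,440),redL=(383,440),red2=(405,455),rededge=(405,429),white=(450,390),wtop=(440,365),wbot=(440,415),handle=(310,445),body=(405,380),whitebody=(455,470),foll=(362,400),rail=(400,318),tip=(390,490),bench=(650,350)).items():
    u,v=int(x*.64),int((y-110)*.64); print(n,(u,v),np.round(W[v,u]*1000).tolist(),c['image'][v,u])
E
```

```text
65.70646984690485 254.27267422583168 187.32471650484766 [[-0.015, -0.958, -0.285, 0.377], [1.0, -0.014, -0.004, 0.229], [0.0, -0.285, 0.958, 0.27], [0.0, 0.0, 0.0, 1.0]]
redtop (259, 211) [441.0, 233.0, 104.0] [87 18 16]
redR (275, 211) [440.0, 242.0, 106.0] [84 11 11]
redL (245, 211) [441.0, 224.0, 105.0] [90 19 16]
red2 (259, 220) [443.0, 233.0, 113.0] [115  22  18]
rededge (259, 204) [441.0, 233.0, 91.0] [88 15 15]
white (288, 179) [418.0, 248.0, 116.0] [182 179 162]
wtop (281, 163) [413.0, 245.0, 100.0] [123 121 110]
wbot (281, 195) [427.0, 244.0, 115.0] [152 151 135]
handle (198, 214) [472.0, 182.0, 34.0] [47 26 17]
body (259, 172) [423.0, 233.0, 80.0] [62 36 22]
whitebody (291, 230) [464.0, 256.0, 81.0] [241 208 140]
foll (231, 185) [434.0, 214.0, 75.0] [107  66  38]
rail (256, 133) [403.0, 231.0, 25.0] [102  64  37]
tip (249, 243) [439.0, 228.0, 150.0] [90 90 86]
bench (416, 153) [418.0, 393.0, 2.0] [200 160 111]
```

```bash
python3 - <<'E'
from h import *
c=load('wrist');W=fcloud(c)
for u in (246,251,255,259,263,267):
    print(u,[(v,*np.round(W[v,u]*1000).astype(int).tolist()) for v in range(216,300,6) if W[v,u,0]==W[v,u,0]])
c=load('side');W=cloud(c);v,u=np.mgrid[:384,:512]
m=(np.abs(W[...,0]-.45)<.03)&(np.abs(W[...,1]-.225)<.03)&(W[...,2]>.1)&(W[...,2]<.2)
for r in range(0,384):
    q=np.where(m[r])[0]
    if len(q): i=q[len(q)//2]; print(r,q[0],q[-1],np.round(W[r,i]*1000).astype(int).tolist(),c['image'][r,i].tolist())
E
```

```text
246 [(216, 442, 225, 111), (222, 444, 225, 114), (228, 439, 226, 134), (234, 438, 226, 142), (240, 438, 226, 148), (246, 439, 226, 154), (252, 439, 226, 159), (258, 438, 227, 165), (264, 438, 227, 170), (270, 437, 227, 176), (276, 437, 227, 180), (282, 439, 227, 182), (288, 440, 227, 183), (294, 448, 227, 177)]
251 [(216, 442, 228, 111), (222, 444, 228, 114), (228, 439, 228, 134), (234, 438, 228, 143), (240, 438, 228, 148), (246, 439, 228, 153), (252, 439, 229, 159), (258, 438, 229, 165), (264, 441, 229, 165), (270, 444, 229, 165), (276, 447, 229, 166), (282, 450, 229, 165), (288, 453, 229, 166), (294, 457, 229, 165)]
255 [(216, 442, 230, 110), (222, 444, 230, 114), (228, 439, 230, 134), (234, 439, 230, 141), (240, 439, 230, 147), (246, 439, 230, 153), (252, 439, 230, 159), (258, 438, 230, 165), (264, 441, 230, 165), (270, 444, 230, 165), (276, 448, 230, 164), (282, 451, 230, 164), (288, 453, 230, 165), (294, 456, 231, 166)]
259 [(216, 442, 233, 110), (222, 444, 233, 114), (228, 439, 232, 134), (234, 438, 232, 142), (240, 439, 232, 148), (246, 438, 232, 154), (252, 438, 232, 160), (2
[... 1475 characters left out ...]
172 211 218 [449, 220, 154] [29, 25, 31]
173 211 218 [449, 217, 152] [17, 15, 24]
174 211 218 [449, 218, 148] [12, 9, 19]
175 211 218 [448, 215, 147] [27, 19, 26]
176 211 218 [449, 219, 141] [17, 15, 23]
177 211 218 [448, 217, 139] [35, 32, 33]
178 212 218 [448, 218, 135] [61, 55, 58]
179 205 218 [446, 224, 129] [91, 67, 67]
180 205 217 [447, 238, 117] [95, 52, 46]
181 205 218 [446, 236, 115] [102, 35, 25]
182 205 218 [443, 230, 115] [111, 53, 26]
183 205 218 [442, 227, 114] [108, 45, 30]
184 206 219 [444, 221, 114] [100, 15, 0]
185 209 219 [447, 223, 109] [101, 36, 22]
186 213 219 [450, 221, 106] [91, 44, 21]
187 213 219 [450, 225, 101] [94, 34, 17]
188 214 214 [444, 221, 101] [107, 19, 18]
```

Both cameras put the fingertips at z≈0.13, while the state reports 0.09, so the reported TCP lies about 4 cm beyond the real tips. The gripper closed above the tab. I'll open it, go 4 cm lower and grip.

Emit:
jog_arm(gripper=[0.6, 0.6, 0.6, 0.6, 0.6, 0.6, 0.6, 0.6], offset=[[0, 0, 0], [0, 0, 0], [0, 0, 0], [0, 0, 0], [0, 0, -1], [0, 0, -2], [0, 0, -3], [0, 0, -3.7]], twist=[0, 0, 0, 0, 0, 0, 0, 0])

```text
clock: 3.25
tcp_pos: [0.4484, 0.2299, 0.052]
orientation: [-0.001, -0.007, 1.0, -0.0]
wrist_force: [0.0, -0.8, -0.1]
finger_gap: 0.0508
grip_force: 0.0
```

```bash
python3 - <<'E'
from h import *
c=shot('wrist');W=fcloud(c)
s=env.get_state();print(s['tcp_pos'],s['wrist_force'],s['finger_gap'])
cv2.imwrite('pics/w2.png',c['image'][100:340,100:420,::-1].repeat(2,0).repeat(2,1))
# finger pixels: dark/grey near x~438-460
m=(W[...,0]>.43)&(W[...,0]<.47)&(np.abs(W[...,1]-.23)>.022)&(np.abs(W[...,1]-.23)<.05)&(W[...,2]>.084)
p=W[m]*1000; 
for s in(1,-1):
    q=p[(p[:,1]-230)*s>0]; print(s,len(q),q.min(0) if len(q) else 0, np.percentile(q,[1,5,20],axis=0).round() if len(q) else 0)
E
```

```text
[0.44800271 0.22977671 0.0513654 ] [-0.7193094  0.4447272 -1.2166029] 0.05105542133365184
1 8183 [430.15769754 252.00412755  92.1241343 ] [[431. 252.  98.]
 [432. 253. 108.]
 [436. 256. 134.]]
-1 8118 [430.07109016 180.00025685  91.80734527] [[432. 180.  97.]
 [432. 180. 107.]
 [437. 183. 133.]]
```

View pics/w2.png

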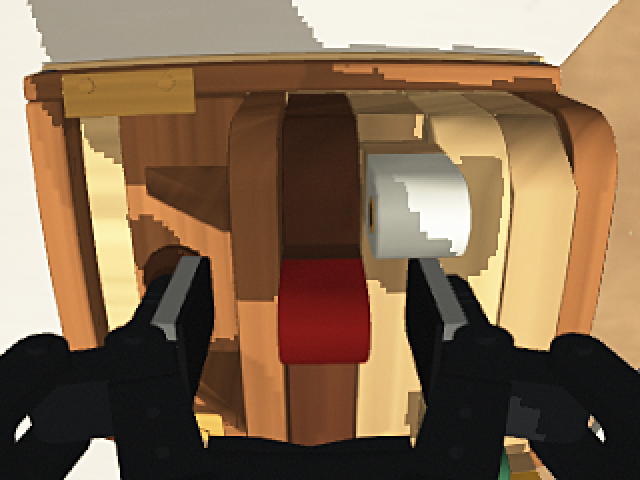

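The open fingers straddle the red tab: tab at (280–368), pads at 210 and 408. The bias is a few mm towards the follower, which is the safe side, so I'll close.

Emit:
jog_arm(gripper=[0.4, 0.3, 0.2, 0.1, 0, 0, 0, 0], offset=[[0, 0, 0], [0, 0, 0], [0, 0, 0], [0, 0, 0], [0, 0, 0], [0, 0, 0], [0, 0, 0], [0, 0, 0]], twist=[0, 0, 0, 0, 0, 0, 0, 0], squeeze=30)

```text
clock: 4.3
tcp_pos: [0.4494, 0.2306, 0.0536]
orientation: [0.0, -0.007, 1.0, 0.001]
wrist_force: [-0.1, 4.2, 5.0]
finger_gap: 0.0206
grip_force: 32.0
```

Emit:
jog_arm(gripper=[0, 0, 0, 0, 0, 0, 0, 0], offset=[[0, -0.2, 0], [0, -0.5, 0], [0, -0.8, 0], [0.01, -1.1, 0], [0.02, -1.3, 0], [0.02, -1.5, 0], [0.03, -1.6, 0], [0.03, -1.6, 0]], twist=[0, 0, 0, 0, 0, 0, 0, 0])

```text
clock: 5.3
tcp_pos: [0.4498, 0.2146, 0.0536]
orientation: [0.001, -0.007, 1.0, 0.001]
wrist_force: [-0.3, 4.6, 5.3]
finger_gap: 0.0203
grip_force: 32.5
```

```bash
python3 - <<'E'
from h import *
c=shot('wrist');W=fcloud(c)
s=env.get_state();print(s['tcp_pos'],s['wrist_force'],s['finger_gap'])
cv2.imwrite('pics/w3.png',c['image'][100:340,100:420,::-1].repeat(2,0).repeat(2,1))
for v in (150,170,190):
    print(v,[(u,*np.round(W[v,u]*1000).astype(int).tolist()) for u in range(205,340,3)])
E
```

```text
[0.44984021 0.21463659 0.05360342] [0.45280991 5.37948112 4.61739429] 0.020954960021631875
150 [(205, 412, 179, 28), (208, 412, 182, 28), (211, 412, 184, 29), (214, 412, 186, 29), (217, 412, 188, 26), (220, 410, 191, 40), (223, 410, 193, 39), (226, 410, 195, 40), (229, 410, 197, 41), (232, 410, 199, 41), (235, 410, 201, 40), (238, 410, 203, 38), (241, 410, 205, 40), (244, 410, 207, 40), (247, 410, 209, 40), (250, 409, 211, 41), (253, 409, 213, 41), (256, 410, 215, 40), (259, 409, 217, 42), (262, 409, 219, 41), (265, 409, 221, 41), (268, 409, 223, 42), (271, 409, 225, 42), (274, 415, 229, 9), (277, 415, 232, 8), (280, 414, 234, 9), (283, 415, 236, 8), (286, 414, 238, 9), (289, 414, 241, 9), (292, 414, 243, 10), (295, 412, 243, 24), (298, 409, 243, 38), (301, 408, 244, 44), (304, 408, 246, 44), (307, 408, 248, 44), (310, 408, 250, 44), (313, 409, 253, 41), (316, 408, 255, 42), (319, 408, 257, 42), (322, 408, 259, 42), (325, 408, 261, 42), (328, 408, 263, 41), (331, 408, 265, 42), (334, 408, 267, 41), (337, 408, 269, 41)]
170 [(205, 427, 178, 24), (208, 428, 180, 22), (211, 427, 183, 24
[... 1130 characters left out ...]
 79), (241, 425, 207, 79), (244, 425, 209, 79), (247, 424, 210, 81), (250, 425, 212, 80), (253, 425, 214, 79), (256, 425, 215, 79), (259, 424, 217, 81), (262, 425, 218, 80), (265, 425, 220, 80), (268, 425, 222, 79), (271, 425, 223, 79), (274, 425, 225, 79), (277, 446, 233, 9), (280, 446, 235, 9), (283, 446, 237, 9), (286, 446, 240, 8), (289, 446, 242, 10), (292, 446, 244, 9), (295, 441, 245, 25), (298, 436, 244, 43), (301, 432, 244, 56), (304, 428, 244, 67), (307, 427, 244, 72), (310, 423, 244, 85), (313, 421, 244, 92), (316, 419, 244, 99), (319, 416, 244, 106), (322, 415, 244, 111), (325, 414, 245, 112), (328, 414, 246, 112), (331, 414, 247, 112), (334, 414, 249, 112), (337, 414, 250, 112)]
```

View pics/w3.png

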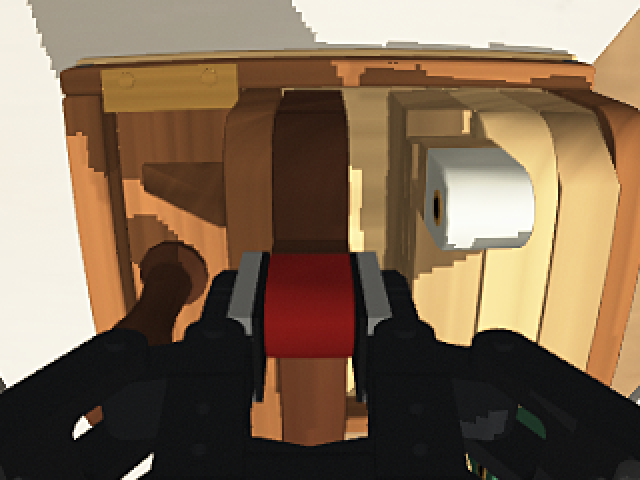

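The grip holds and a gap of about 18.5 mm is open (white face at y≈244, red at ≈225.5). Continuing gently.

Emit:
jog_arm(gripper=[0, 0, 0, 0, 0, 0, 0, 0], offset=[[0, -0.1, 0], [0, -0.2, 0], [0, -0.3, 0], [0.01, -0.4, 0], [0.01, -0.5, 0], [0.01, -0.5, 0], [0.01, -0.5, 0], [0.01, -0.5, 0]], twist=[0, 0, 0, 0, 0, 0, 0, 0])

```text
clock: 6.35
tcp_pos: [0.45, 0.2103, 0.0536]
orientation: [0.001, -0.007, 1.0, 0.001]
wrist_force: [0.3, 7.5, 4.6]
finger_gap: 0.0207
grip_force: 32.3
```

Emit:
jog_arm(gripper=[0, 0, 0, 0, 0, 0, 0, 0], offset=[[0, -0.05, 0], [0, -0.1, 0], [0, -0.1, 0], [0, -0.1, 0], [0, -0.1, 0], [0, -0.1, 0], [0, -0.1, 0], [0, -0.1, 0]], twist=[0, 0, 0, 0, 0, 0, 0, 0])

```text
clock: 7.35
tcp_pos: [0.45, 0.2103, 0.0536]
orientation: [0.001, -0.008, 1.0, 0.002]
wrist_force: [-0.4, 8.7, 3.8]
finger_gap: 0.0208
grip_force: 31.9
```

The follower is at its dead stop: no motion on the last 1 mm command, at 8.7 N. The gap is about 23 mm. I'll unload, release, lift and go to the blue board.

Emit:
jog_arm(gripper=[0, 0, 0.3, 0.5, 0.5, 0.5, 0.5, 0.5], offset=[[0, 0.15, 0], [0, 0.15, 0], [0, 0.15, 0], [0, 0.15, 0], [0, 0.15, 0], [0, 0.15, 4], [0, 0.15, 8], [0, -4, 12]], twist=[0, 0, 0, 0, 0, 0, 0, 5])

```text
clock: 8.35
tcp_pos: [0.4493, 0.1688, 0.1741]
orientation: [-0.0, -0.054, 0.999, -0.0]
wrist_force: [0.8, -0.7, 0.1]
finger_gap: 0.0424
grip_force: 0.0
```

Emit:
jog_arm(gripper=[0.6, 0.6, 0.6, 0.6, 0.6, 0.6, 0.6, 0.6], offset=[[1, -6, 0], [2, -12, 0], [3, -18, 0], [4, -24, 0], [6, -30, -1], [6.2, -30.1, -3], [6.2, -30.1, -4], [6.2, -30.1, -4]], twist=[6, 12, 18, 24, 24.3, 24.3, 24.3, 24.3])

```text
clock: 9.35
tcp_pos: [0.5102, -0.1321, 0.1322]
orientation: [-0.001, -0.26, 0.966, 0.001]
wrist_force: [0.1, -0.4, 0.7]
finger_gap: 0.0516
grip_force: 0.0
```

```bash
python3 - <<'E'
from h import *
c=shot('wrist');W=fcloud(c);shot('top')
s=env.get_state();print(s['tcp_pos'],s['orientation'],s['wrist_force'],s['finger_gap'],s['clock'])
t=load('top')['image'][150:260,190:350,::-1]
a=cv2.resize(t,(400,275),interpolation=cv2.INTER_CUBIC)
cv2.imwrite('pics/w4.png',np.hstack([a,cv2.resize(c['image'][...,::-1],(367,275))]))
m=(W[...,2]>.1)&(W[...,2]<.113)&(abs(W[...,0]-.512)<.04)&(abs(W[...,1]+.132)<.04)
p=W[m][:,:2]*1000;print('tabtop',len(p),p.mean(0),cv2.minAreaRect(p.astype(np.float32)))
m=(W[...,2]>.066)&(W[...,2]<.078)&(abs(W[...,0]-.512)<.1)&(abs(W[...,1]+.132)<.08)
p=W[m][:,:2]*1000;print('body',len(p),p.mean(0),cv2.minAreaRect(p.astype(np.float32)))
# red/white gap from top
W=cloud(load('top'))
for v in(200,206,214): print([(u,*np.round(W[v,u,1:]*1000).astype(int).tolist()) for u in range(222,252)])
E
```

```text
[ 0.51131658 -0.13210844  0.13363782] [ 6.25339461e-05 -2.60450411e-01  9.65487221e-01 -7.72576025e-05] [ 0.02601849 -0.15182056 -0.66857785] 0.051110123861751115 9.45
tabtop 680 [ 511.42789034 -130.60479141] ((513.05810546875, -129.94024658203125), (19.001602172851562, 21.01400375366211), 31.019451141357422)
body 2639 [ 504.46449725 -134.49280496] ((512.84033203125, -129.485595703125), (129.29959106445312, 20.908536911010742), 30.029220581054688)
[(222, 265, 96), (223, 263, 80), (224, 261, 75), (225, 258, 76), (226, 255, 82), (227, 252, 82), (228, 249, 80), (229, 246, 79), (230, 244, 79), (231, 243, 40), (232, 243, 8), (233, 240, 7), (234, 237, 7), (235, 234, 5), (236, 231, 7), (237, 227, 7), (238, 221, 80), (239, 218, 78), (240, 215, 76), (241, 212, 80), (242, 209, 82), (243, 207, 78), (244, 204, 79), (245, 201, 69), (246, 198, 72), (247, 195, 76), (248, 193, 75), (249, 190, 76), (250, 187, 74), (251, 185, 24)]
[(222, 266, 80), (223, 263, 78), (224, 260, 79), (225, 257, 82), (226, 255, 79), (227, 252, 78), (228, 249, 81), (229, 246, 77), (230, 243, 79), (231, 243, 39), (232, 242, 8), (233, 239, 12), (234, 236, 9), (235, 233, 6), (236, 230, 8), (237, 227, 8), (238, 220, 82), (239, 218, 79), (240, 215, 79), (241, 212, 78), (242, 209, 80), (243, 206, 81), (244, 203, 84), (245, 201, 78), (246, 198, 73), (247, 195, 74), (248, 192, 73), (249, 190, 71), (250, 187, 75), (251, 185, 21)]
[(222, 265, 79), (223, 262, 80), (224, 260, 78), (225, 257, 80), (226, 254, 82), (227, 251, 79), (228, 248, 78), (229, 246, 78), (230, 243, 79), (231, 243, 40), (232, 242, 11), (233, 239, 7), (234, 236, 10), (235, 233, 4), (236, 230, 10), (237, 227, 4), (238, 220, 80), (239, 217, 81), (240, 215, 79), (241, 212, 82), (242, 209, 79), (243, 206, 81), (244, 203, 78), (245, 200, 82), (246, 198, 74), (247, 195, 74), (248, 192, 73), (249, 189, 73), (250, 186, 74), (251, 184, 26)]
```

View pics/w4.png

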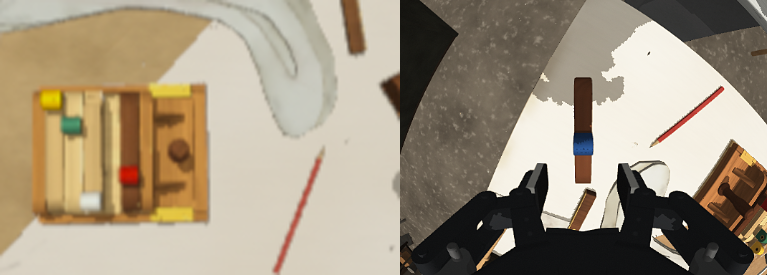

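The red board stands upright with the gap open. The wrist view shows the blue tab at (583,143), centred between the fingers. I'll descend and grip it.

Emit:
jog_arm(gripper=[0.6, 0.6, 0.6, 0.6, 0.2, 0, 0, 0], offset=[[0.1, 0.15, -4], [0.1, 0.15, -7], [0.1, 0.15, -9], [0.1, 0.15, -9.3], [0.1, 0.15, -9.3], [0.1, 0.15, -9.3], [0.1, 0.15, -9.3], [0.1, 0.15, -9.3]], twist=[0, 0, 0, 0, 0, 0, 0, 0], squeeze=40)

```text
clock: 10.45
tcp_pos: [0.5135, -0.1315, 0.0416]
orientation: [0.001, -0.26, 0.966, -0.0]
wrist_force: [-0.2, 1.4, 5.5]
finger_gap: 0.02
grip_force: 41.1
```

Emit:
jog_arm(gripper=[0, 0, 0, 0, 0, 0, 0, 0], offset=[[0, 0, 0], [0, 0, 0], [0, 0, 2], [0, 0, 5], [0, 0, 9], [0, 0, 13], [0, 0, 13.5], [0, 0, 13.5]], twist=[0, 0, 0, 0, 0, 0, 0, 0])

```text
clock: 11.45
tcp_pos: [0.5123, -0.1315, 0.175]
orientation: [0.0, -0.26, 0.966, -0.0]
wrist_force: [-0.6, -0.7, -2.1]
finger_gap: 0.0203
grip_force: 40.0
```

Blue is held (gap 20.2 mm). Carrying it above the gap, turned parallel to the row.

Emit:
jog_arm(gripper=[0, 0, 0, 0, 0, 0, 0, 0], offset=[[-0.5, 4, 0.5], [-1, 9.5, 0.5], [-1.5, 15, 0.5], [-2, 20.5, 0.5], [-2.5, 26, 0.5], [-3, 31, 0.5], [-3.5, 35, 0.5], [-3.6, 36.4, 0.5]], twist=[-5, -10, -15, -20, -25, -29.4, -29.4, -29.4])

```text
clock: 12.45
tcp_pos: [0.4747, 0.2342, 0.1781]
orientation: [-0.002, -0.008, 1.0, -0.0]
wrist_force: [-0.5, -0.6, -1.2]
finger_gap: 0.0199
grip_force: 40.2
```

Emit:
jog_arm(gripper=[0, 0, 0, 0, 0, 0, 0, 0], offset=[[0, 0, -0.3], [0, 0, -0.6], [0, 0, -0.6], [0, 0, -0.6], [0, 0, -0.6], [0, 0, -0.6], [0, 0, -0.6], [0, 0, -0.6]], twist=[0, 0, 0, 0, 0, 0, 0, 0])

```text
clock: 13.45
tcp_pos: [0.4764, 0.2327, 0.1742]
orientation: [0.0, -0.006, 1.0, 0.0]
wrist_force: [-0.4, 0.2, -1.2]
finger_gap: 0.0205
grip_force: 40.2
```

```bash
python3 - <<'E'
from h import *
import pickle
pickle.dump(load('wrist'),open('wold.pkl','wb'))
c=shot('wrist');W=fcloud(c);s=env.get_state();print(s['tcp_pos'],s['orientation'],s['wrist_force'],s['finger_gap'],s['clock'])
cv2.imwrite('pics/w5.png',cv2.resize(c['image'][...,::-1],(800,600)))
X,Y,Z=[W[...,i]*1000 for i in range(3)]
near=(X>380)&(X<580)&(Y>110)&(Y<340)
m=near&(Z>192)&(Z<206)&(abs(Y-232)<13);p=np.stack([X[m],Y[m]],1);print('bluebody',len(p),p.min(0),p.max(0),np.percentile(Z[m],[5,50,95])) if len(p) else 0
if len(p): print(cv2.minAreaRect(p.astype(np.float32)))
m=near&(Z>20)&(Z<30)&(X<420);print('railtop x', np.percentile(X[m],[2,50,98]),m.sum())
a=[]
for u in range(c['image'].shape[1]):
    q=np.where(m[:,u])[0]
    if len(q)>1: a.append((np.nanmax(X[q,u]),Y[q[0],u],X[q,u].min()))
a=np.array(a); print(np.round(a[::8],1).tolist())
m=near&(Z>73)&(Z<85);p=np.stack([X[m],Y[m]],1)
for lo,hi in((210,222),(205,218),(243,262),(262,285),(285,306)):
    q=(p[:,1]>lo)&(p[:,1]<hi)
    if q.any():print(lo,hi,q.sum(),p[q].min(0).round(1),p[q].max(0).round(1))
E
```

```text
[0.47631011 0.23266456 0.17410538] [-2.38638838e-05 -6.31990425e-03  9.99980028e-01  3.38685840e-05] [-0.45072972 -0.4986825  -1.51289685] 0.019977464893516515 13.5
bluebody 5133 [408.80527192 221.72624382] [541.08204752 244.23305098] [197.79537925 204.90407813 205.81811437]
((474.9682312011719, 233.06842041015625), (132.1226348876953, 20.923364639282227), 0.8283355236053467)
railtop x [395.99871768 403.65389046 418.97578173] 2038
[[418.9, 122.5, 401.8], [419.3, 131.5, 399.9], [419.7, 141.7, 400.4], [418.8, 151.0, 400.7], [419.1, 159.4, 398.7], [419.2, 168.6, 399.0], [419.4, 177.7, 399.2], [408.2, 186.7, 398.3], [407.2, 195.2, 398.4], [409.6, 204.1, 398.4], [406.2, 212.8, 398.4], [406.1, 221.5, 397.3], [406.0, 230.2, 397.2], [405.9, 238.9, 397.1], [405.7, 247.6, 396.9], [405.5, 256.3, 396.7], [405.2, 265.1, 396.4], [407.2, 273.6, 396.1], [404.6, 282.9, 395.6], [404.2, 291.8, 395.2], [403.7, 300.7, 394.8], [404.3, 309.9, 395.3], [403.8, 319.0, 394.8]]
210 222 390 [414.4 210. ] [526.3 214.3]
205 218 826 [414.4 205. ] [526.3 214.3]
243 262 884 [412.6 249.5] [525.2 262. ]
262 285 2207 [411.3 262. ] [541.4 285. ]
285 306 2048 [414.5 285. ] [542.1 306. ]
```

View pics/w5.png

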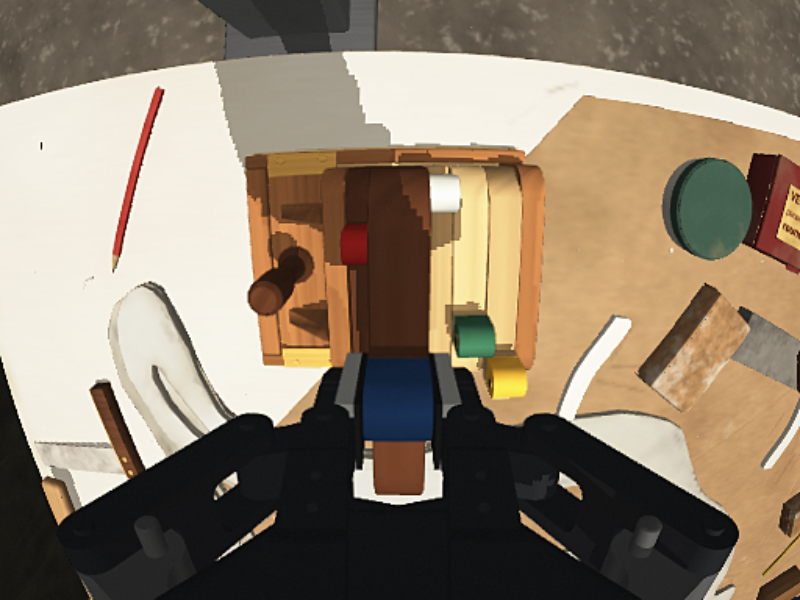

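```bash
python3 - <<'E'
from h import *
c=load('wrist');W=fcloud(c);X,Y,Z=[W[...,i]*1000 for i in range(3)]
m=(abs(Y-233)<9)&(Z>130)&(Z<198)&(X<425)
print('endface',m.sum(),[(int(z),np.round(np.median(X[m&(abs(Z-z)<5)]),1)) for z in range(135,200,10) if (m&(abs(Z-z)<5)).sum()])
m=(abs(Y-233)<8)&(Z>212)&(Z<232)&(X>450)&(X<480); print('blue tab -x face',m.sum(),np.percentile(X[m],[5,50,95]) if m.any() else 0)
m=(Z>110)&(Z<122)&(X>380)&(X<580)
n,l,st,ce=cv2.connectedComponentsWithStats(m.astype(np.uint8))
for i in range(1,n):
    q=l==i
    if q.sum()>40: print('tab',q.sum(),np.round([np.percentile(X[q],[2,98]),np.percentile(Y[q],[2,98])],1).tolist(),c['image'][q].mean(0).astype(int))
# rack rail side faces & outlines on both cams
m=(Z>22)&(Z<30)&(X>380)&(X<600)&(Y>130)&(Y<175)&(X>500);print('plus rail',m.sum(),np.percentile(X[m],[1,5,50,95,99]) if m.any() else 0)
# red & white faces y by column profile at z~80
for v in (115,130,145,160):
    r=[(u,*np.round(W[v,u]*1000).astype(int).tolist()) for u in range(200,320,2)]
    print(v,[t for t in r if t[3]<130][:60:2])
E
```

```text
endface 402 [(155, np.float64(407.3)), (185, np.float64(407.9)), (195, np.float64(410.9))]
blue tab -x face 575 [466.81583158 467.34197939 467.93570888]
tab 439 [[413.3, 431.2], [248.4, 263.7]] [235 234 223]
tab 369 [[442.3, 460.3], [202.5, 215.7]] [115  22  20]
tab 374 [[471.7, 489.0], [148.6, 166.5]] [102  59  37]
tab 469 [[496.6, 513.6], [266.7, 287.6]] [ 69 122  85]
tab 391 [[523.5, 540.9], [289.1, 309.1]] [235 205  70]
plus rail 1261 [500.77540235 504.39609122 539.07369729 559.71040229 561.83950059]
115 [(200, 419, 172, 24), (204, 419, 176, 22), (208, 417, 188, 71), (212, 417, 192, 70), (216, 417, 195, 70), (220, 417, 199, 70), (224, 417, 204, 75), (228, 417, 207, 76), (232, 417, 211, 75), (276, 415, 249, 113), (280, 415, 252, 113), (284, 415, 256, 112), (288, 415, 259, 113), (292, 415, 262, 112), (296, 416, 271, 75), (300, 416, 275, 75), (304, 416, 278, 77), (308, 416, 282, 75), (312, 416, 287, 69), (316, 415, 291, 70)]
130 [(200, 435, 173, 32), (204, 435, 177, 33), (208, 431, 188, 74), (212, 431, 192, 73), (216, 431, 196, 74), (220, 432, 200, 73), (224, 431, 204, 81), (228, 43
[... 561 characters left out ...]
 (280, 444, 256, 80), (284, 444, 260, 81), (288, 444, 264, 80), (292, 444, 267, 80), (296, 444, 271, 81), (300, 444, 275, 80), (304, 443, 278, 81), (308, 443, 282, 82), (312, 443, 286, 81), (316, 443, 290, 80)]
160 [(200, 471, 170, 23), (204, 471, 175, 23), (208, 460, 188, 75), (212, 460, 192, 74), (216, 460, 196, 75), (220, 452, 204, 116), (224, 452, 208, 116), (228, 452, 211, 117), (232, 452, 214, 117), (276, 458, 253, 82), (280, 459, 257, 80), (284, 458, 260, 82), (288, 458, 264, 81), (292, 458, 268, 81), (296, 458, 272, 80), (300, 458, 275, 80), (304, 458, 279, 80), (308, 458, 283, 80), (312, 458, 287, 79), (316, 458, 291, 80)]<stdin>:15: RuntimeWarning: invalid value encountered in cast
```

Blue is aligned: yaw 0.83°, x within 0.5 mm of the rack centre, and y at the gap centre. Lowering to just above the rails.

Emit:
jog_arm(gripper=[0, 0, 0, 0, 0, 0, 0, 0], offset=[[0.05, 0.02, -1.5], [0.05, 0.02, -3], [0.05, 0.02, -4.5], [0.05, 0.02, -6], [0.05, 0.02, -7.5], [0.05, 0.02, -9], [0.05, 0.02, -10], [0.05, 0.02, -10.4]], twist=[0, 0, 0, 0, 0, 0, 0, 0])

```text
clock: 14.5
tcp_pos: [0.4766, 0.2329, 0.0695]
orientation: [-0.0, -0.006, 1.0, 0.0]
wrist_force: [-0.1, 0.5, -0.7]
finger_gap: 0.0201
grip_force: 40.3
```

Emit:
jog_arm(gripper=[0, 0, 0, 0, 0, 0, 0, 0], offset=[[0, 0, -0.4], [0, 0, -0.8], [0, 0, -1.2], [0, 0, -1.5], [0, 0, -1.7], [0, 0, -1.85], [0, 0, -1.9], [0, 0, -1.9]], twist=[0, 0, 0, 0, 0, 0, 0, 0])

```text
clock: 15.5
tcp_pos: [0.4769, 0.233, 0.0511]
orientation: [0.0, -0.006, 1.0, 0.0]
wrist_force: [1.1, 2.4, -1.7]
finger_gap: 0.0199
grip_force: 40.3
```

Emit:
jog_arm(gripper=[0, 0, 0, 0, 0, 0, 0, 0], offset=[[0, 0, -0.1], [0, 0, -0.15], [0, 0, -0.2], [0, 0, -0.2], [0, 0, -0.2], [0, 0, -0.2], [0, 0, -0.2], [0, 0, -0.2]], twist=[0, 0, 0, 0, 0, 0, 0, 0])

```text
clock: 16.5
tcp_pos: [0.477, 0.233, 0.0496]
orientation: [0.0, -0.006, 1.0, 0.0]
wrist_force: [-1.3, 3.3, 5.1]
finger_gap: 0.0203
grip_force: 41.1
```

Blue is on the floor: contact at 0.0496 m, as predicted, with about 5 N up. Releasing, lifting, then moving behind the handle.

Emit:
jog_arm(gripper=[0.3, 0.4, 0.4, 0.4, 0.4, 0.4, 0, 0], offset=[[0, 0, 0.15], [0, 0, 0.15], [0, 0, 0.15], [0, 0, 3], [0, 0, 7], [0, 0, 8], [0.1, -6, 8], [0.2, -11.8, 8]], twist=[0, 0, 0, 0, 0, 0, 0, 0])

```text
clock: 17.5
tcp_pos: [0.4785, 0.1139, 0.1285]
orientation: [-0.0, -0.007, 1.0, -0.0]
wrist_force: [0.3, -1.1, 0.0]
finger_gap: 0.0004
grip_force: 0.0
```

Emit:
jog_arm(gripper=[0, 0, 0, 0, 0, 0, 0, 0], offset=[[0, 0, 0], [0, 0, 0], [0, 0, 0], [0, 0, 0], [0, 0, 0], [0, 0, 0], [0, 0, 0], [0, 0, 0]], twist=[0, 0, 0, 0, 0, 0, 0, 0])

```text
clock: 18.5
tcp_pos: [0.4789, 0.1148, 0.1292]
orientation: [0.0, -0.006, 1.0, 0.0]
wrist_force: [1.0, 0.2, 0.6]
finger_gap: -0.0
grip_force: 0.0
```

```bash
python3 - <<'E'
from h import *
c=shot('wrist');W=fcloud(c);s=env.get_state();print(s['tcp_pos'],s['orientation'],s['wrist_force'],s['finger_gap'],s['clock'])
cv2.imwrite('pics/w6.png',cv2.resize(c['image'][...,::-1],(640,480)))
X,Y,Z=[W[...,i]*1000 for i in range(3)]
m=(Z>106)&(Z<123)&(X>380)&(X<580)&(Y>120)&(Y<340)
n,l,st,ce=cv2.connectedComponentsWithStats(m.astype(np.uint8))
for i in range(1,n):
    q=l==i
    if q.sum()>40: print('tab',q.sum(),np.round([np.percentile(X[q],[2,98]),np.percentile(Y[q],[2,98])],1).tolist(),c['image'][q].mean(0).astype(int),np.percentile(Z[q],90))
E
```

```text
[0.4788638  0.11479016 0.12913932] [ 1.70697074e-05 -6.23367462e-03  9.99980569e-01  5.52046001e-05] [-0.40591565 -0.44517376  1.51476486] 0.0001258648181844919 18.55
tab 658 [[412.6, 431.2], [243.0, 263.0]] [202 200 187] 116.54083176552746
tab 784 [[441.7, 460.0], [201.5, 222.2]] [165  34  29] 116.71930237563737
tab 663 [[467.8, 486.7], [223.3, 243.6]] [ 34  61 101] 116.56651025494186
tab 653 [[470.6, 489.1], [146.8, 165.8]] [96 55 34] 113.67102142253277
tab 507 [[495.6, 513.1], [266.0, 286.8]] [55 97 67] 116.45712996534861
tab 412 [[523.0, 540.1], [288.2, 308.6]] [199 163  53] 116.41381442938957
```

View pics/w6.png

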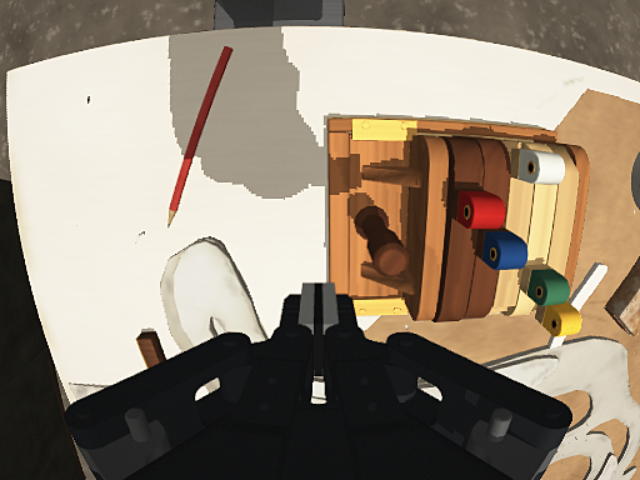

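Blue stands seated between red and white, tab top at 116.5 mm. The handle is at (480,156). I'll descend behind it and approach.

Emit:
jog_arm(gripper=[0, 0, 0, 0, 0, 0, 0, 0], offset=[[0.1, 0, -3], [0.1, 0, -6], [0.1, 0, -8], [0.1, 0, -8.3], [0.1, 0.4, -8.3], [0.1, 0.8, -8.3], [0.1, 1.2, -8.3], [0.1, 1.4, -8.3]], twist=[0, 0, 0, 0, 0, 0, 0, 0])

```text
clock: 19.55
tcp_pos: [0.4802, 0.1292, 0.0466]
orientation: [0.0, -0.006, 1.0, 0.0]
wrist_force: [0.7, 0.7, 0.7]
finger_gap: 0.0004
grip_force: 0.0
```

Emit:
jog_arm(gripper=[0, 0, 0, 0, 0, 0, 0, 0], offset=[[0, 0.1, 0], [0, 0.2, 0], [0, 0.3, 0], [0, 0.4, 0], [0, 0.5, 0], [0, 0.6, 0], [0, 0.6, 0], [0, 0.6, 0]], twist=[0, 0, 0, 0, 0, 0, 0, 0])

```text
clock: 20.55
tcp_pos: [0.4798, 0.1345, 0.0461]
orientation: [-0.0, -0.006, 1.0, -0.0]
wrist_force: [-0.3, -5.4, 1.5]
finger_gap: 0.0002
grip_force: 2.3
```

Contact at about 5 N. Advancing 2 mm at a time.

Emit:
jog_arm(gripper=[0, 0, 0, 0, 0, 0, 0, 0], offset=[[0, 0.04, 0], [0, 0.08, 0], [0, 0.12, 0], [0, 0.16, 0], [0, 0.2, 0], [0, 0.2, 0], [0, 0.2, 0], [0, 0.2, 0]], twist=[0, 0, 0, 0, 0, 0, 0, 0])

```text
clock: 21.55
tcp_pos: [0.4797, 0.1361, 0.0461]
orientation: [-0.0, -0.006, 1.0, -0.001]
wrist_force: [0.6, -7.9, 0.9]
finger_gap: 0.0003
grip_force: 3.4
```

Emit:
jog_arm(gripper=[0, 0, 0, 0, 0, 0, 0, 0], offset=[[0, 0.03, 0], [0, 0.06, 0], [0, 0.1, 0], [0, 0.1, 0], [0, 0.1, 0], [0, 0.1, 0], [0, 0.1, 0], [0, 0.1, 0]], twist=[0, 0, 0, 0, 0, 0, 0, 0])

```text
clock: 22.55
tcp_pos: [0.4797, 0.1361, 0.0461]
orientation: [-0.0, -0.006, 1.0, -0.002]
wrist_force: [-0.6, -10.4, 1.7]
finger_gap: -0.0004
grip_force: 5.2
```

Emit:
jog_arm(gripper=[0, 0, 0, 0, 0, 0, 0, 0], offset=[[0, 0.04, 0], [0, 0.08, 0], [0, 0.1, 0], [0, 0.1, 0], [0, 0.1, 0], [0, 0.1, 0], [0, 0.1, 0], [0, 0.1, 0]], twist=[0, 0, 0, 0, 0, 0, 0, 0])

```text
clock: 23.55
tcp_pos: [0.4797, 0.1361, 0.0461]
orientation: [-0.0, -0.005, 1.0, -0.003]
wrist_force: [-1.3, -14.0, 2.4]
finger_gap: 0.0001
grip_force: 7.0
```

Emit:
jog_arm(gripper=[0, 0, 0, 0, 0, 0, 0, 0], offset=[[0, -0.3, 0], [0, -0.8, 0], [0, -1.5, 0], [0, -2.5, 0], [0, -3, 3], [0, -3, 7], [0, -3, 11], [0, -3, 12]], twist=[0, 0, 0, 0, 0, 0, 0, 0])

```text
clock: 24.55
tcp_pos: [0.4817, 0.1086, 0.1688]
orientation: [0.002, -0.006, 1.0, 0.0]
wrist_force: [-0.8, -0.4, -1.4]
finger_gap: 0.0004
grip_force: 0.0
```

```bash
python3 - <<'E'
from h import *
c=shot('wrist');W=fcloud(c);s=env.get_state();print(s['tcp_pos'],s['wrist_force'],s['clock'])
i=c['image'][60:300,220:500,::-1];cv2.imwrite('pics/w7.png',cv2.resize(i,(784,600)[:1]+(590,),interpolation=cv2.INTER_CUBIC))
X,Y,Z=[W[...,k]*1000 for k in range(3)]
m=(Z>110)&(Z<123)&(X>380)&(X<580)&(Y>120)&(Y<340)
n,l,st,ce=cv2.connectedComponentsWithStats(m.astype(np.uint8))
for k in range(1,n):
    q=l==k
    if q.sum()>40: print('tab',np.round([np.percentile(X[q],[2,98]),np.percentile(Y[q],[2,98])],1).tolist(),c['image'][q].mean(0).astype(int),np.percentile(Z[q],90).round(1))
E
```

```text
[0.48145196 0.10862751 0.16863399] [ 1.39105844 -0.23558144  0.64364816] 24.6
tab [[413.1, 430.7], [244.4, 264.4]] [223 221 210] 116.7
tab [[442.5, 459.6], [203.5, 224.5]] [181  36  32] 116.8
tab [[471.7, 489.7], [151.2, 169.3]] [103  59  36] 113.8
tab [[468.4, 485.8], [225.2, 245.3]] [ 33  65 113] 116.7
tab [[496.3, 513.3], [267.3, 287.3]] [ 60 109  77] 116.7
tab [[523.8, 539.7], [288.7, 309.0]] [222 187  63] 116.7
```

View pics/w7.png

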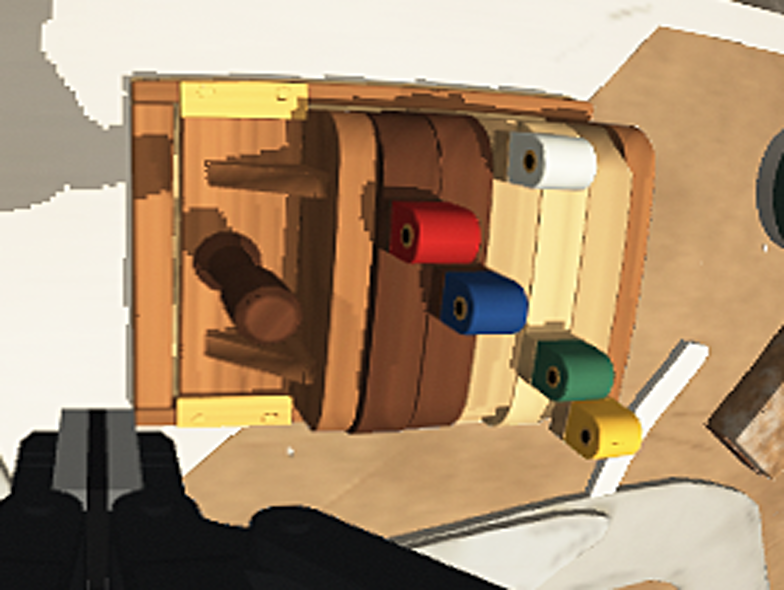

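The picture shows red (435,232) and blue (485,300) side by side, with the row closed up against the follower and all tabs upright at 116.7 mm. The row took the last 14 N push without moving.

```bash
python3 -c "
from workcell import env
print(env.hand_in())"
```

```text
the job is handed in; nothing more can be done
None
```

The blue board is back in the rack directly against the red one, on its fixed-end side, with the row pushed snug; force readings never exceeded about 14 N, and I handed the job in at about 25 s.

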